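# Stir the drying abacus beads and put their tray in the solar dryer

### The job

Take the wooden stick from its holder and stir the beads round in the pan, with the stick and not with the fingers, and without shoving the pan along, until every bead has moved at least its own width from where it lay. Stand the stick back in its holder, right down and let go; then slide the tray, with the pan and all its beads on it, straight into the dryer box until it touches the back. Leave the other things on the stall where they are.

Things in the scene. Friction and masses are not known exactly. Their poses are not given: they have to be found in the camera images.
- stick: round wooden stirring stick standing upright in its holder; 195 mm long; lower 118 mm is 20 mm thick, upper 77 mm is a handle 24 mm thick; origin at the centre of its lower end, z up along it
- stick_tip (a point): centre of the stick's lower end
- holder: fixed square block of dark wood, 80 x 80 mm, 85 mm high, with one upright round hole 29 mm wide with a 6 mm chamfer in the middle of its top, hole floor 8 mm above the table; stands left or right of the tray; origin at the centre of its underside
- pan: round open steel pan lying in the tray; 130 mm across the rim, 45 mm high, wall 4 mm, flat inner floor 116 mm across and 5 mm above its underside; origin at the centre of its underside, z up
- bead1: two-tone wooden abacus bead, a round puck 30 mm across and 18 mm high, lying flat in the pan; origin at the centre of its underside
- bead2: two-tone wooden abacus bead, a round puck 30 mm across and 18 mm high, lying flat in the pan; origin at the centre of its underside
- bead3: two-tone wooden abacus bead, a round puck 30 mm across and 18 mm high, lying flat in the pan; origin at the centre of its underside
- bead4: two-tone wooden abacus bead, a round puck 30 mm across and 18 mm high, lying flat in the pan; origin at the centre of its underside
- bead5: two-tone wooden abacus bead, a round puck 30 mm across and 18 mm high, lying flat in the pan; origin at the centre of its underside
- tray: loose square aluminium tray, 150 x 150 mm, rim 24 mm high, floor 6 mm thick, wall 6 mm, with a raised handle on its -x side; lies on the table; origin at the centre of its underside; +x is the edge that goes into the dryer first
- tray_handle (a point): middle of the tray handle's bar: flat-sided wooden bar 12 mm thick, 92 mm long along the tray's y, 18 mm high, its middle 80 mm above the table, 115 mm from the tray's centre on its -x side, 40 mm clear of the tray's edge; frame parallel to the tray's. Pressing down on it makes the tray bind; raising it 3 mm eases the sliding
- dryer: fixed low wooden drying box, clear roof, open front facing the robot; inside 158 mm wide, roof 90 to 103 mm above the table, no floor, back 130 mm behind the front face; flared guides stand 22 mm out of the front; the tray rim slides under a ledge on each inner side (32 mm up, 9 mm wide, from 20 mm inside); origin at table level mid-opening, x points into the box
- dryer_home (a point): where the tray's origin lies when the tray touches the back of the dryer: 55 mm inside the front face, at table level (the tray's front 20 mm and its handle then stay outside); axes as the dryer's
- lantern: bystander: fixed squat solar lantern, 100 mm across, 165 mm high, frosted bulb in a brass socket; left or right of the tray, on the other side from the holder; origin under its centre
- bulb_box: bystander: loose open cardboard box 70 x 70 mm holding a spare glass bulb, 101 mm high in all; origin under its centre
- torch: bystander: yellow plastic torch lying along its x, 155 mm long, 48 mm thick at its head; origin under its centre
- padlock: bystander: steel padlock lying flat, 103 mm long, 22 mm thick; origin under its body's centre
- minibus: bystander: painted tin toy minibus, 140 x 60 x 66 mm; origin under its centre

How it is judged (in metres and radians):
On the way, in this order (a step that is already met when the one before it is completed fails the run):
1. the stick's lower end is down among the beads in the pan (horizontal distance between stick_tip and pan below 0.055 m and z of stick_tip in the frame of pan between 0 and 0.025 m), for 0.1 s.
2. while the stick's end is in the pan and the pan is within 20 mm of its starting place, every bead is more than 25 mm from where it started (all of step 1 and distance of pan from where it was at the start of the episode below 0.02 m and distance of each of bead1, bead2, bead3, bead4, bead5 from where it was at the start of the episode above 0.025 m), for 0.1 s.
3. the stick stands in its holder again, let go (horizontal distance between stick_tip and holder below 0.012 m and z of stick_tip in the frame of holder below 0.02 m and angle between stick's own z axis and vertical below 0.25 rad and contact force between the fingers and stick below 0.1 N), for 0.2 s.
4. the tray is fully home in the dryer (x of tray in the frame of dryer_home above -0.008 m and y of tray in the frame of dryer_home between -0.008 and 0.008 m and angle between the x axis of tray and the x axis of dryer, either way round below 0.07 rad and z of tray in the frame of dryer_home below 0.006 m), for 0.2 s.
At the end, for the whole second after the job is handed in: Tray flat in the dryer, within 8 mm of touching the back, 8 mm of the middle line, 4 degrees of straight; pan level in the tray (within 12 mm of centre), all five beads in it; stick in the holder (12 mm of its axis, tip under 20 mm high, lean under 14 degrees), let go; all at rest (all of step 3 and all of step 4 and horizontal distance between pan and tray below 0.012 m and z of pan in the frame of tray below 0.012 m and angle between pan's own z axis and vertical below 0.1 rad and horizontal distance between each of bead1, bead2, bead3, bead4, bead5 and pan below 0.058 m and z of each of bead1, bead2, bead3, bead4, bead5 in the frame of pan below 0.045 m and linear speed of each of tray, pan, stick, bead1, bead2, bead3, bead4, bead5 below 0.02 m/s).
It fails at once if the fingers push a bead (over 0.5 N) (contact force between the fingers and bead1 above 0.5 N or contact force between the fingers and bead2 above 0.5 N or contact force between the fingers and bead3 above 0.5 N or contact force between the fingers and bead4 above 0.5 N or contact force between the fingers and bead5 above 0.5 N).
It fails at once if the bulb box is moved by more than 30 mm (distance of bulb_box from where it was at the start of the episode above 0.03 m).
It fails at once if the torch is moved by more than 30 mm (distance of torch from where it was at the start of the episode above 0.03 m).
It fails at once if the padlock is moved by more than 30 mm (distance of padlock from where it was at the start of the episode above 0.03 m).
It fails at once if the minibus is moved by more than 30 mm (distance of minibus from where it was at the start of the episode above 0.03 m).
It also fails if it takes over 72 s, if anything falls off the work surface, if the arm or the gripper's body presses on something with over 40 N, if the wrist force passes 120 N, or if a joint passes its speed limit or range.

### The arm

A 6-joint arm with a two-finger parallel gripper is mounted at the origin on the work surface. World frame = base frame: x ahead of the robot, y to its left, z up, the work surface at z = 0. Lengths are in m, angles in degrees, forces in N, time in s.
With the tool pointing down it reaches from about 0.375 to 0.9 m from the base axis. Payload 3.1 kg.
Tool frame: the origin (TCP) lies at the very end of the fingers, on their centre line; the grasp point (between the pads) lies 19 mm behind it; z points along the fingers, y is the line along which they close (so a half turn about z gives the same grasp; the last joint's range is limited). The gripper opens to 87 mm and grips with 3 to 60 N. Pads are 19 mm wide; open, the fingers measure 117 mm over their backs; the gripper's body (75 mm by 190 mm) begins 51 mm behind the grasp point.
Start: joints at [-86.66, 30.224, 82.088, -0, 67.689, -10.227], TCP at [0.147, -0.608, 0.184] pointing down, gripper open.
Joint ranges: [-176.69, 176.69], [-43.24, 126.21], [12.49, 139.97], [-82, 262], [0, 151.66], [-163.58, 163.58]. Speed limits (degrees/s): [159.86, 159.86, 180, 180, 180, 180].

### API

Orientations are given as a 3x3 rotation matrix whose columns are the frame's x, y, z axes.
In Python, from rig import readout, viewer, ticket gives the robot as it stands.
- The arm moves only by the tool send_rows, never from a script. Its argument "moves" is a list of rows, each a list of 6 numbers: the shift along the tool's x, y, z in units of 250 mm (1.0 is 250 mm), then the turn, a rotation vector about the tool's x, y, z in units of 90 degrees (1.0 is 90 degrees). A call has 1 to 12 rows; each row is the pose to reach, as a shift and turn from the pose commanded when the call began, along the tool's axes at that moment; what a row does not reach only later rows make up. A row lasts 1/10 s, in which the tool goes at most 50 mm and 8.59 degrees, less where a joint would pass 70% of its speed; a pose out of reach is approached as far as the arm can. A call with a number of a shift or a turn outside -1 to 1 is refused whole. A call with a gripper value outside its range is refused whole. "grip" is the opening, from 0 (shut) to 1 (fully open), set as the call begins (left out, the last holds). The fingers move at their own pace and stop on an object; the grip force is fixed at half the most. Time passes only in rows, so rows that repeat a pose let the fingers close. It gives the time, the measured TCP pose, the force, the opening and the grip force at its end, in the units of the state.
- readout.read_state(): the state, without advancing time (a new reading comes with each control period).
- viewer.capture(name): name is "side" or "top"; returns (picture, depth): 400x640x3 uint8, red, green, blue; 400x640 float32, m along the optical axis (not along the pixel's ray), 0 where there is no reading.
- viewer.camera_info(name): a dict with "fx", "fy", "cx", "cy" (pixels), "R" (3x3) and "t" (3): a world point X has camera coordinates R X + t. Camera axes: x right, y down, z forward; pixel columns grow to the right and rows downward; lengths in m; the calibration is good to about 2 mm. A picture is of the moment at which its call begins. camera_info takes no time and is no camera call.
- ticket.hand_in(): hands the job in; it is judged then, once.
The state is a dict: "time_s": time; "joint_positions": joint angles; "qvel": joint speeds; "tau": joint torques, N m; "position": TCP position; "tcp_rot": TCP orientation; "force": force on the tool from outside, world axes, zero at the start; "moment": the same for the moment, N m; "opening": opening from 0.0 (shut) to 1.0 (fully open); "grasp_force": force on a finger pad.
Only numpy, scipy, OpenCV 4.12 (cv2) and the standard library are available. Lean on these libraries where they do the work, as an engineer would, in place of code of your own. Each camera call takes 0.05 s, during which the arm holds its last target. There are 200 camera calls.

## Working session

There is one attempt and no reset: what is moved stays moved. The work goes in short steps, Python scripts to look and compute and a tool call to move; the robot and the scene stay as the last step left them, time stands still between calls to the robot, and variables do not carry over. Pictures are saved under pics/ and viewed, at most 10 in all, crops included, and the job is handed in when it is done.

Besides the shell and the picture viewer there is one more tool, called after "Emit:" as a command line: name --pt "numbers of a row" for each row, then --argument value for the rest. send_rows: Moves the arm, as the interface text tells. Shifts and turns lie within -1 to 1; 1 stands for 250 mm of shift or 90 degrees of turn. Its arguments: {"type":"object","properties":{"moves":{"type":"array"},"grip":{"type":"number"}},"required":["moves"]}

```bash
mkdir -p pics; cat > h.py <<'E'
import numpy as np, cv2, pickle
from rig import readout, viewer, ticket
def cap(n, name=None):
    p,d=viewer.capture(n)
    if name: cv2.imwrite(f'pics/{name}.png',p[:,:,::-1])
    return p,d,viewer.camera_info(n)
def pts(d,c):
    v,u=np.mgrid[:d.shape[0],:d.shape[1]]
    P=np.stack([(u-c['cx'])/c['fx']*d,(v-c['cy'])/c['fy']*d,d],-1)
    return (P-np.array(c['t']))@np.array(c['R'])
def ray(u,v,c,z):
    R=np.array(c['R']);t=np.array(c['t']);o=-R.T@t
    r=R.T@np.array([(u-c['cx'])/c['fx'],(v-c['cy'])/c['fy'],1]); return o+r*(z-o[2])/r[2]
E
python3 - <<'E'
from h import *
for n in('top','side'):
    p,d,c=cap(n,n+'0'); pickle.dump((p,d,c),open(n+'.pkl','wb'))
    print(n,c,(d>0).mean())
print(readout.read_state())
E
```

```text
top {'fx': 516.1685815296925, 'fy': 516.1685815296925, 'cx': 314.8836089236061, 'cy': 198.37490325253077, 'R': array([[-1.34047003e-03, -9.99815557e-01,  1.91586793e-02],
       [-9.95671110e-01, -4.46125590e-04, -9.29453730e-02],
       [ 9.29367770e-02, -1.92003339e-02, -9.95486867e-01]]), 't': array([-0.03027293,  0.54048029,  1.53368098])} 0.99598046875
side {'fx': 395.9513052598856, 'fy': 395.9513052598856, 'cx': 318.0703811368892, 'cy': 196.1843718051609, 'R': array([[-0.99981538, -0.01752364, -0.00788166],
       [-0.00787188,  0.74775099, -0.66393259],
       [ 0.01752804, -0.66374797, -0.74775089]]), 't': array([0.52689476, 0.0730525 , 0.89611673])} 0.99610546875
{'time_s': 0.1, 'joint_positions': array([-8.66598282e+01,  3.02741533e+01,  8.21461282e+01, -1.86796175e-03,
        6.76888906e+01, -1.02272476e+01]), 'qvel': array([-0.09666508, -0.0815098 , -0.12963287,  0.04600557,  0.04798421,
        0.08948356]), 'tau': array([-9.11714451e-04, -4.40986991e+01, -1.77151036e+01,  6.34911982e-02,
        5.33942494e-02, -5.06840684e-05]), 'position': array([ 0.14659569, -0.606842  ,  0.18328023]), 'tcp_rot': array([[ 9.72091666e-01,  2.34601308e-01, -1.41126853e-04],
       [ 2.34601148e-01, -9.72089857e-01,  1.90041502e-03],
       [ 3.08651868e-04, -1.88048613e-03, -9.99998184e-01]]), 'force': array([0.85961996, 0.03644091, 0.16194024]), 'moment': array([ 0.00832378, -0.03157013, -0.05943678]), 'grasp_force': 0.0, 'opening': 0.998467684629531}
```

View pics/top0.png

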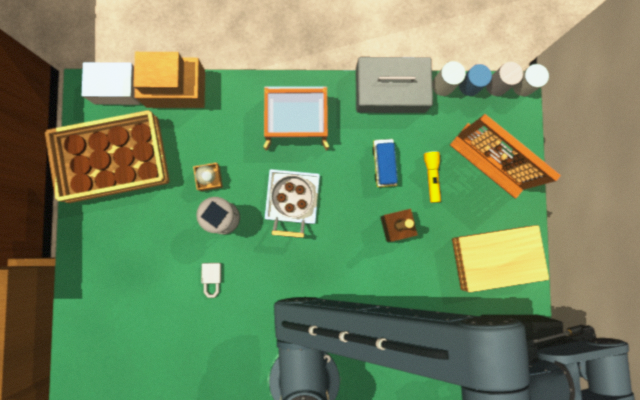

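View pics/side0.png

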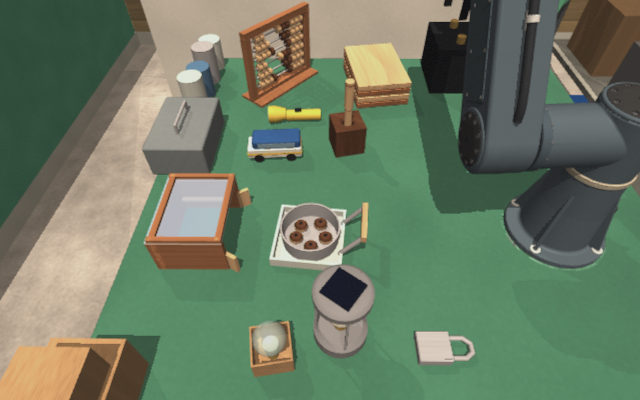

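```bash
cat > meas.py <<'E'
from h import *
def pix(name,u0,u1,v0,v1,data=None):
    p,d,c=data or pickle.load(open(name+'.pkl','rb')); P=pts(d,c)
    return p[v0:v1,u0:u1],P[v0:v1,u0:u1],c
def rect(X): 
    (x,y),s,a=cv2.minAreaRect(np.float32(X[:,:2]*1000)); return np.round([x,y,*s,a],1)
E
python3 - <<'E'
from meas import *
out=lambda t,X: print(t,len(X),np.round(np.median(X,0)*1000,1),rect(X))
for n,b in(('top',[(375,425,195,250),(255,330,160,242),(255,335,80,155)]),('side',[(325,370,75,158),(268,375,195,272),(145,255,170,272)])):
    print(n)
    p,P,c=pix(n,*b[0]); z=P[...,2]
    out('stick',P[(z>.125)&(z<.2)]); out('sticktop',P[(z>.188)&(z<.2)]) if ((z>.188)&(z<.2)).any() else 0
    out('holdertop',P[(z>.078)&(z<.092)])
    p,P,c=pix(n,*b[1]); z=P[...,2]; x=P[...,0]
    hsv=cv2.cvtColor(p,cv2.COLOR_RGB2HSV)
    out('panrim',P[(z>.044)&(z<.056)&(hsv[...,1]<90)])
    out('trayrim',P[(z>.018)&(z<.03)&(hsv[...,1]<60)])
    out('handle',P[(z>.082)&(z<.1)])
    m=((hsv[...,1]>110)&((hsv[...,0]<15)|(hsv[...,0]>170))&(z<.036)&(z>.018)).astype(np.uint8)
    k,l,s,ce=cv2.connectedComponentsWithStats(m)
    for i in range(1,k):
        if s[i,4]>8: print('bead',s[i,4],ce[i]+[b[1][0],b[1][2]],np.round(ray(*(ce[i]+[b[1][0],b[1][2]]),c,.029)[:2]*1000,1))
    p,P,c=pix(n,*b[2]); z=P[...,2]
    out('dryer',P[(z>.085)&(z<.12)])
    out('dryerlow',P[(z>.02)&(z<.12)])
p,d,c=pickle.load(open('top.pkl','rb'))
cv2.imwrite('pics/t1.png',cv2.resize(p[75:245,250:430,::-1],None,fx=4,fy=3.5,interpolation=cv2.INTER_CUBIC)[:600])
E
```

```text
top
stick 49 [ 455.1 -267.9  171.6] [ 457.7 -272.    14.7   23.    86.7]
sticktop 17 [ 455.4 -269.5  198.5] [ 458.2 -271.9   14.6   21.5   88.8]
holdertop 608 [ 454.7 -269.7   85.6] [ 458.2 -275.8   80.    81.2   13.9]
panrim 211 [548.7  49.6  50.9] [531.5  40.3 128.2 154.4  87.8]
trayrim 470 [556.4  50.4  24.5] [545.5  40.5 149.8 154.5  84.6]
handle 133 [431.8  50.9  89.8] [433.8  49.7  89.2  13.9  84.8]
bead 43 [288.76744186 186.41860465] [576.3  48.3]
bead 46 [299.30434783 189.54347826] [566.9  16.5]
bead 40 [280.85 197.15] [543.8  72. ]
bead 42 [301.28571429 203.64285714] [524.2  10.5]
bead 40 [289.2 207.1] [513.8  46.8]
dryer 3139 [788.4  28.7  98. ] [7.891e+02 2.880e+01 1.512e+02 1.823e+02 2.000e-01]
dryerlow 3239 [785.7  28.7  97.8] [777.9  27.9 195.3 173.6  90. ]
side
stick 251 [ 454.7 -271.5  166.1] [ 453.3 -278.1   24.1   21.9   43.3]
sticktop 45 [ 454.6 -272.   195.1] [ 453.7 -278.1   22.6   22.8   35.9]
holdertop 574 [ 454.8 -273.1   83.2] [ 445.3 -367.8  278.8   97.1   84.2]
panrim 481 [533.2  38.7  48.8] [526.   38.3 130.1 161.5  84.4]
trayrim 1046 [547.8  59.8  22.7] [542.4  37.1 152.3 155.5  84.6]
handle 219 [430.6  52.3  87.4] [430.3  47.3  92.1  12.1  84.5]
bead 91 [320.         223.47252747] [522.3  14.1]
bead 195 [298.37435897 230.83076923] [569.   34.8]
bead 96 [324.98958333 236.80208333] [511.   50.1]
bead 76 [310.35526316 244.82894737] [541.8  71.2]
dryer 5257 [785.4  36.   94.2] [7.868e+02 2.500e+01 1.517e+02 1.843e+02 5.000e-01]
dryerlow 6965 [781.2  57.9  93.5] [ 7.821e+02 -1.860e+01  1.862e+02  2.829e+02  4.000e-01]
```

View pics/t1.png

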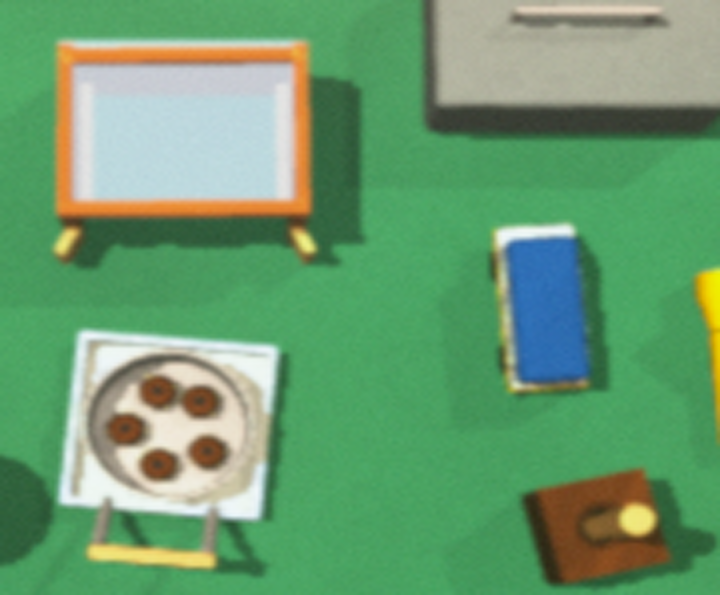

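Emit:
send_rows --pt "0 0 -0.2 0 0 0" --pt "0 0 -0.384 0 0 0" --pt "0.758 -0.5 -0.384 0 0 -0.849" --pt "0.758 -0.5 -0.384 0 0 -0.849" --pt "0.758 -0.5 -0.384 0 0 -0.849" --pt "0.758 -0.5 -0.384 0 0 -0.849" --pt "0.758 -0.5 -0.384 0 0 -0.849" --pt "0.758 -0.5 -0.384 0 0 -0.849" --pt "0.758 -0.5 -0.384 0 0 -0.849" --pt "0.758 -0.5 -0.384 0 0 -0.849" --pt "0.758 -0.5 -0.384 0 0 -0.849" --pt "0.758 -0.5 -0.384 0 0 -0.849" --grip 1

```text
time_s: 1.3
position: [0.3014, -0.4411, 0.2797]
tcp_rot: [[0.0, 1.0, -0.0], [1.0, -0.0, 0.001], [0.001, -0.0, -1.0]]
force: [0.4, 0.5, -0.5]
opening: 0.999
grasp_force: 0.0
```

```bash
python3 - <<'E'
from meas import *
from scipy.optimize import least_squares
for n,b in(('top',(255,330,160,242)),('side',(268,375,195,272))):
    p,P,c=pix(n,*b); z=P[...,2]; 
    X=P[(z>.046)&(z<.056)&(P[...,0]>.475)][:,:2]
    f=lambda q,X:np.hypot(*(X-q).T)-.063
    r=least_squares(f,[.545,.039],args=(X,),loss='soft_l1',f_scale=.002); e=f(r.x,X)
    print(n,'pan',r.x,len(X),np.median(abs(e)))
b=dict(top=(375,425,195,250),side=(325,370,75,158))
for n in b:
    p,P,c=pix(n,*b[n]); z=P[...,2]
    X=P[(z>.15)&(z<.21)]
    f=lambda q:np.hypot(*(X[:,:2]-q).T)-.012
    for zz in ((.15,.18),(.18,.21)):
        Y=X[(X[:,2]>zz[0])&(X[:,2]<zz[1])]; 
        if len(Y)>5: print(n,zz,len(Y),rect(Y),Y[:,2].max(),np.median(Y,0))
s=readout.read_state();print(s['time_s'],s['position'],s['tcp_rot'].round(4),s['joint_positions'].round(1))
E
```

```text
top pan [0.54525972 0.04020451] 175 0.0011841126188393003
side pan [0.54277042 0.03707729] 370 0.0010823210023170465
top (0.15, 0.18) 18 [ 455.1 -269.8   22.6    8.1   19.5] 0.1795841734382124 [ 0.4544061  -0.26705539  0.16687469]
top (0.18, 0.21) 74 [ 458.1 -275.7   22.1   21.6   88.1] 0.20918982294139532 [ 0.4578712  -0.27564323  0.20196885]
side (0.15, 0.18) 103 [ 454.  -273.2   14.2   22.9   90. ] 0.1799800441589906 [ 0.45493556 -0.27147716  0.16568082]
side (0.18, 0.21) 117 [ 454.  -279.    23.9   23.    11.2] 0.2032605019164662 [ 0.45461743 -0.27276194  0.19570044]
1.3 [ 0.30144585 -0.44113747  0.2797244 ] [[ 4.e-04  1.e+00 -4.e-04]
 [ 1.e+00 -4.e-04  1.e-03]
 [ 1.e-03 -4.e-04 -1.e+00]] [-67.6  17.3  87.8  -0.   75.  -67.6]
```

Emit:
send_rows --pt "0.2 0.187 0 0 0 0" --pt "0.4 0.373 0 0 0 0" --pt "0.6 0.56 0 0 0 0" --pt "0.66 0.616 0 0 0 0" --pt "0.66 0.616 0 0 0 0" --pt "0.66 0.616 0.15 0 0 0" --pt "0.66 0.616 0.3 0 0 0" --pt "0.66 0.616 0.42 0 0 0" --pt "0.66 0.616 0.5 0 0 0" --pt "0.66 0.616 0.54 0 0 0" --pt "0.66 0.616 0.54 0 0 0"

```text
time_s: 2.4
position: [0.4548, -0.276, 0.1439]
tcp_rot: [[0.002, 1.0, -0.002], [1.0, -0.002, 0.002], [0.002, -0.002, -1.0]]
force: [0.0, -0.4, 0.2]
opening: 1.001
grasp_force: 0.0
```

```bash
python3 - <<'E'
from h import *
p,d,c=cap('side'); cv2.imwrite('pics/s2.png',cv2.resize(p[20:200,260:460,::-1],None,fx=3,fy=3))
E
```

```text
(no output)
```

View pics/s2.png

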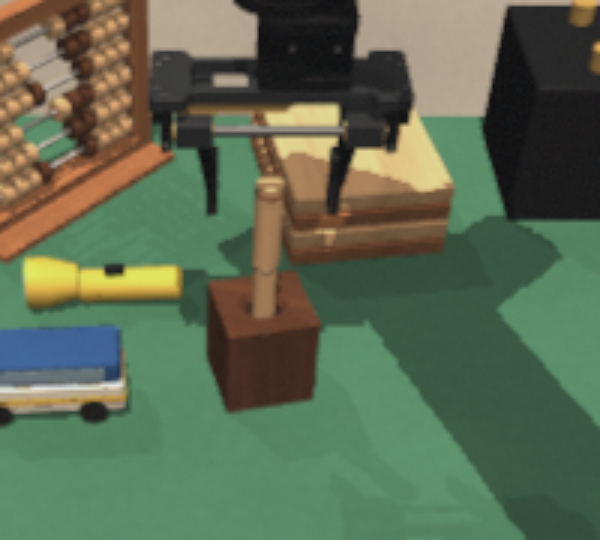

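Emit:
send_rows --pt "0 0 0 0 0 0" --pt "0 0 0 0 0 0" --pt "0 0 0 0 0 0" --pt "0 0 0 0 0 0" --pt "0 0 0 0 0 0" --pt "0 0 0 0 0 0" --pt "0 0 0 0 0 0" --pt "0 0 0 0 0 0" --grip 0

```text
time_s: 3.25
position: [0.4555, -0.2766, 0.1451]
tcp_rot: [[0.0, 1.0, -0.0], [1.0, -0.0, 0.0], [0.0, -0.0, -1.0]]
force: [-0.0, -0.2, -0.2]
opening: 0.354
grasp_force: 0.0
```

Emit:
send_rows --pt "0 0 0 0 0 0" --pt "0 0 0 0 0 0" --pt "0 0 0 0 0 0" --pt "0 0 0 0 0 0" --grip 0

```text
time_s: 3.65
position: [0.4556, -0.2766, 0.1451]
tcp_rot: [[0.0, 1.0, 0.0], [1.0, -0.0, 0.0], [0.0, 0.0, -1.0]]
force: [-1.0, -0.3, -0.1]
opening: 0.269
grasp_force: 30.0
```

Emit:
send_rows --pt "0 0 -0.1 0 0 0" --pt "0 0 -0.22 0 0 0" --pt "0 0 -0.36 0 0 0" --pt "0 0 -0.5 0 0 0" --pt "0 0 -0.6 0 0 0" --pt "0.16 0.045 -0.6 0 0 0" --pt "0.32 0.09 -0.6 0 0 0" --pt "0.48 0.135 -0.6 0 0 0" --pt "0.64 0.18 -0.6 0 0 0" --pt "0.78 0.22 -0.6 0 0 0" --pt "0.84 0.24 -0.6 0 0 0" --pt "0.86 0.24 -0.6 0 0 0"

```text
time_s: 4.85
position: [0.5157, -0.0597, 0.2949]
tcp_rot: [[-0.003, 1.0, -0.001], [1.0, 0.003, 0.0], [0.0, -0.001, -1.0]]
force: [0.0, -0.8, -1.3]
opening: 0.267
grasp_force: 30.0
```

Emit:
send_rows --pt "0.15 0.04 0 0 0 0" --pt "0.3 0.08 0 0 0 0" --pt "0.38 0.104 0 0 0 0" --pt "0.402 0.112 0 0 0 0" --pt "0.402 0.112 0 0 0 0" --pt "0.402 0.112 0.1 0 0 0" --pt "0.402 0.112 0.2 0 0 0" --pt "0.402 0.112 0.25 0 0 0" --pt "0.402 0.112 0.25 0 0 0"

```text
time_s: 5.75
position: [0.542, 0.0376, 0.2308]
tcp_rot: [[0.002, 1.0, -0.005], [1.0, -0.002, 0.0], [0.0, -0.005, -1.0]]
force: [-0.3, -1.0, -0.8]
opening: 0.266
grasp_force: 30.0
```

```bash
python3 - <<'E'
from h import *
p,d,c=cap('side'); cv2.imwrite('pics/s3.png',cv2.resize(p[120:280,240:400,::-1],None,fx=3.7,fy=3.7,interpolation=cv2.INTER_CUBIC))
E
```

```text
(no output)
```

View pics/s3.png

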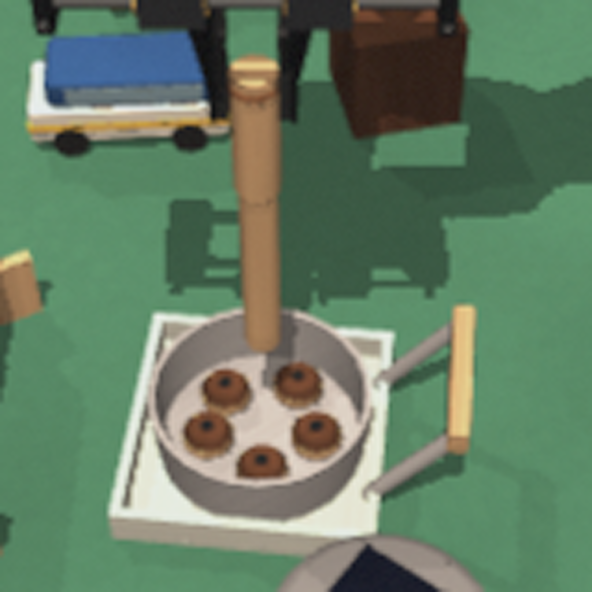

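```bash
python3 - <<'E'
from h import *
s=readout.read_state();q=s['position']+np.array([0,0,0]);print(q)
c=viewer.camera_info('side')
for X in (q-[0,0,.137],q-[0,0,.137-.06],[.545,.039,.029]):
    k=np.array(c['R'])@X+c['t']; u=c['fx']*k[0]/k[2]+c['cx'];v=c['fy']*k[1]/k[2]+c['cy'];print((u-240)*3.7,(v-120)*3.7)
E
```

```text
[0.54325736 0.0377533  0.23219106]
256.8701319922315 343.0706001339276
254.08667530017433 270.3268183955527
256.5643371556751 416.19535865671446
```

Emit:
send_rows --pt "0 0 0.1 0 0 0" --pt "0 0 0.18 0 0 0" --pt "0 0 0.23 0 0 0" --pt "0 0 0.27 0 0 0" --pt "0 0 0.3 0 0 0" --pt "0 0 0.312 0 0 0" --pt "0 0 0.312 0 0 0" --pt "0 0 0.312 0 0 0"

```text
time_s: 6.6
position: [0.5443, 0.0388, 0.1552]
tcp_rot: [[0.0, 1.0, 0.001], [1.0, -0.0, -0.0], [-0.0, 0.001, -1.0]]
force: [-0.1, 0.3, -1.5]
opening: 0.266
grasp_force: 30.0
```

```bash
cat > bd.py <<'E'
from meas import *
import sys
D=cap('side'); p,P,c=pix('side',268,375,195,272,D); z=P[...,2]
hsv=cv2.cvtColor(p,cv2.COLOR_RGB2HSV)
m=((hsv[...,1]>110)&((hsv[...,0]<12)|(hsv[...,0]>170))&(z<.036)&(z>.018)).astype(np.uint8)
k,l,s,ce=cv2.connectedComponentsWithStats(m)
C=np.array([.5428,.038])
for i in range(1,k):
    if s[i,4]>10:
        X=ray(*(ce[i]+[268,195]),c,.027)[:2]; r=X-C
        print(s[i,4],(X*1000).round(),'r',round(np.hypot(*r)*1000),'ang',round(np.degrees(np.arctan2(r[1],r[0]))))
X=P[(z>.046)&(z<.056)&(P[...,0]>.475)&(hsv[...,1]<90)][:,:2]
from scipy.optimize import least_squares
print('pan',least_squares(lambda q:np.hypot(*(X-q).T)-.063,[.543,.038],loss='soft_l1',f_scale=.002).x)
st=readout.read_state();print(st['time_s'],st['position'],st['force'])
if len(sys.argv)>1: cv2.imwrite('pics/%s.png'%sys.argv[1],cv2.resize(D[0][120:280,240:400,::-1],None,fx=3.7,fy=3.7,interpolation=cv2.INTER_CUBIC))
E
python3 bd.py s4
```

```text
80 [522.  11.] r 34 ang -127
68 [566.  16.] r 32 ang -43
80 [574.  48.] r 33 ang 17
79 [511.  48.] r 33 ang 163
72 [542.  70.] r 32 ang 92
pan [0.5427788  0.03702101]
6.65 [0.54423995 0.03882978 0.15525048] [ 0.33547413 -0.58675523 -1.22415404]
```

Emit:
send_rows --pt "-0.04 0.003 0 0 0 0" --pt "-0.09 0.008 0 0 0 0" --pt "-0.135 0.012 0 0 0 0" --pt "-0.135 0.012 0 0 0 0" --pt "-0.128 0.047 0 0 0 0" --pt "-0.111 0.078 0 0 0 0" --pt "-0.087 0.104 0 0 0 0" --pt "-0.057 0.123 0 0 0 0" --pt "-0.024 0.134 0 0 0 0" --pt "0.012 0.135 0 0 0 0" --pt "0.047 0.128 0 0 0 0" --pt "0.078 0.111 0 0 0 0"

```text
time_s: 7.85
position: [0.5731, 0.0588, 0.155]
tcp_rot: [[-0.001, 1.0, 0.004], [1.0, 0.001, -0.001], [-0.001, 0.004, -1.0]]
force: [0.1, -1.1, -0.0]
opening: 0.263
grasp_force: 30.0
```

```bash
python3 bd.py s5
```

```text
75 [531.   7.] r 33 ang -111
78 [593.  35.] r 51 ang -4
80 [518.  45.] r 26 ang 165
56 [580.  64.] r 46 ang 34
70 [546.  70.] r 32 ang 84
pan [0.5496295  0.03723796]
7.9 [0.5715813  0.0600035  0.15499816] [-1.9336951  -0.1022408  -0.62038498]
```

View pics/s5.png

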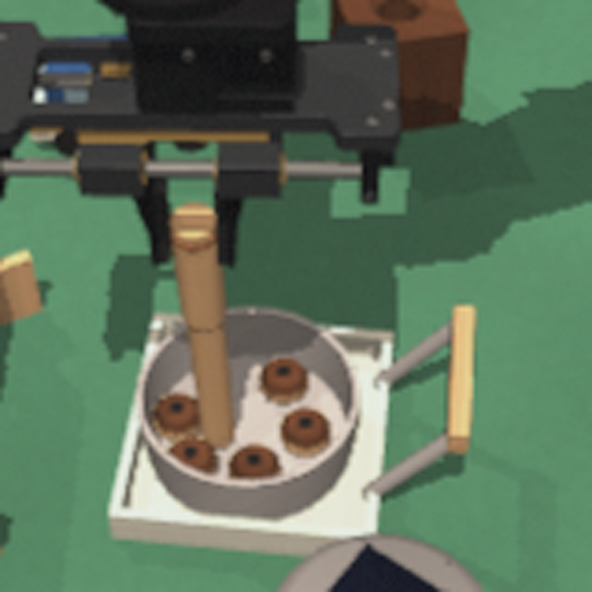

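Emit:
send_rows --pt "-0.03 -0.03 0 0 0 0" --pt "-0.06 -0.065 0 0 0 0" --pt "-0.077 -0.084 0 0 0 0" --pt "-0.077 -0.084 0 0 0 0"

```text
time_s: 8.3
position: [0.5498, 0.038, 0.1548]
tcp_rot: [[0.002, 1.0, 0.0], [1.0, -0.002, 0.0], [0.0, 0.0, -1.0]]
force: [0.1, -0.3, -1.0]
opening: 0.264
grasp_force: 30.0
```

```bash
cat >> bd.py <<'E'
# tray rim and stick axis in side view
pp,PP,c=pix('side',250,380,195,272,D); zz=PP[...,2]; h2=cv2.cvtColor(pp,cv2.COLOR_RGB2HSV)
print('tray',rect(PP[(zz>.018)&(zz<.03)&(h2[...,1]<60)]))
p3,P3,c=pix('side',250,380,120,260,D); z3=P3[...,2]; h3=cv2.cvtColor(p3,cv2.COLOR_RGB2HSV)
w=(h3[...,0]<20)&(h3[...,1]>70)&(P3[...,0]>.48)&(P3[...,0]<.62)&(P3[...,1]>-.03)&(P3[...,1]<.1)
for a,b in((.05,.08),(.08,.11),(.11,.14)):
    Y=P3[w&(z3>a)&(z3<b)]
    if len(Y)>5: print('stick z%.2f-%.2f'%(a,b),len(Y),((Y[:,0].min()+Y[:,0].max())/2).round(4),(np.percentile(Y[:,1],97)-.01).round(4))
E
python3 bd.py s6
```

```text
54 [528.   7.] r 34 ang -116
84 [593.  35.] r 50 ang -3
78 [518.  45.] r 26 ang 165
59 [579.  65.] r 45 ang 36
72 [546.  70.] r 32 ang 84
pan [0.54967616 0.03710133]
8.35 [0.55047326 0.03825694 0.15488635] [-0.05261734  0.14548096 -1.83555162]
tray [542.5  36.9 151.9 155.1  84.9]
stick z0.05-0.08 81 0.5459 0.0299
stick z0.08-0.11 80 0.5457 0.0311
stick z0.11-0.14 84 0.5467 0.0328
```

View pics/s6.png

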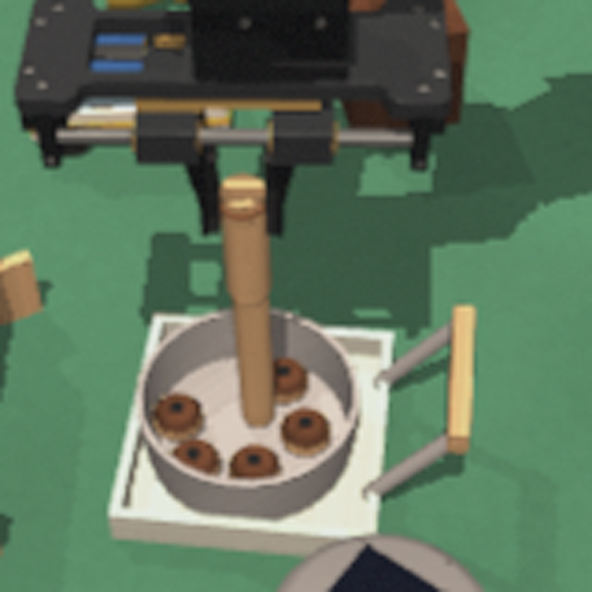

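```bash
python3 - <<'E'
from h import *
c=viewer.camera_info('side')
print(ray(309.5,234.9,c,.018),ray(263/3.7+240,350/3.7+120,c,.094))
E
```

```text
[0.54497136 0.03744209 0.018     ] [0.53977959 0.04166899 0.094     ]
```

Emit:
send_rows --pt "-0.051 0.048 0 0 0 0" --pt "-0.09 0.07 0 0 0 0" --pt "-0.117 0.086 0 0 0 0" --pt "-0.098 0.112 0 0 0 0" --pt "-0.074 0.134 0 0 0 0" --pt "-0.045 0.15 0 0 0 0" --pt "-0.014 0.16 0 0 0 0" --pt "0.018 0.164 0 0 0 0"

```text
time_s: 9.15
position: [0.5908, 0.0446, 0.1543]
tcp_rot: [[-0.001, 1.0, -0.002], [1.0, 0.001, -0.0], [-0.0, -0.002, -1.0]]
force: [-1.5, -1.1, -0.2]
opening: 0.271
grasp_force: 30.0
```

```bash
python3 bd.py s7
```

```text
76 [531.   7.] r 33 ang -111
151 [588.  50.] r 47 ang 15
82 [518.  45.] r 26 ang 164
70 [546.  70.] r 32 ang 84
pan [0.54955393 0.03724624]
9.2 [0.59079351 0.04590347 0.15437178] [-0.68600801 -1.04679392 -1.24772648]
tray [542.5  37.4 152.9 155.3  84.8]
stick z0.05-0.08 64 0.5849 0.0217
stick z0.08-0.11 72 0.5859 0.0261
stick z0.11-0.14 71 0.5868 0.0322
```

View pics/s7.png

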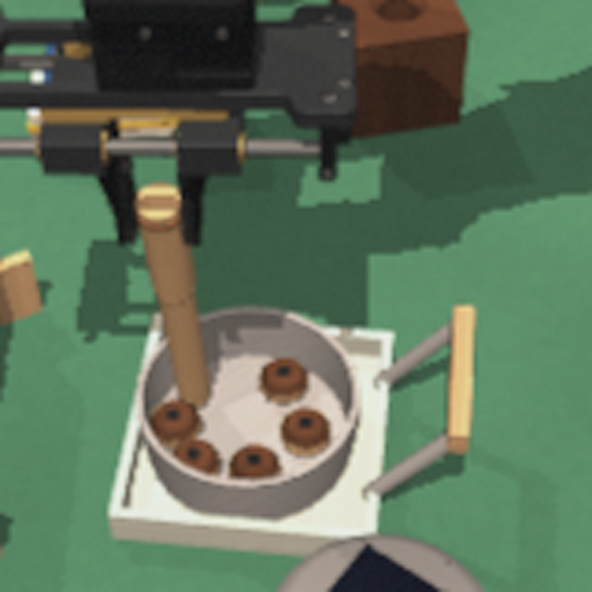

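Emit:
send_rows --pt "-0.06 -0.06 0 0 0 0" --pt "-0.11 -0.09 0 0 0 0" --pt "-0.16 -0.114 0 0 0 0" --pt "-0.204 -0.114 0 0 0 0" --pt "-0.204 -0.114 0 0 0 0" --pt "-0.19 -0.114 0 0 0 0"

```text
time_s: 9.8
position: [0.5634, -0.0046, 0.1546]
tcp_rot: [[0.002, 1.0, 0.0], [1.0, -0.002, 0.0], [0.0, 0.0, -1.0]]
force: [0.0, 0.2, -1.4]
opening: 0.268
grasp_force: 30.0
```

```bash
python3 bd.py s8
```

```text
76 [531.   7.] r 33 ang -111
83 [593.  41.] r 50 ang 4
81 [517.  45.] r 26 ang 165
54 [579.  65.] r 45 ang 37
71 [546.  70.] r 32 ang 84
pan [0.54961943 0.03724783]
9.85 [ 0.56346891 -0.00373269  0.15465859] [-0.51619358  1.64226996 -0.52798915]
tray [542.4  36.9 152.3 155.3  84.7]
stick z0.05-0.08 73 0.5596 -0.0097
stick z0.08-0.11 80 0.5604 -0.0089
stick z0.11-0.14 84 0.5617 -0.008
```

View pics/s8.png

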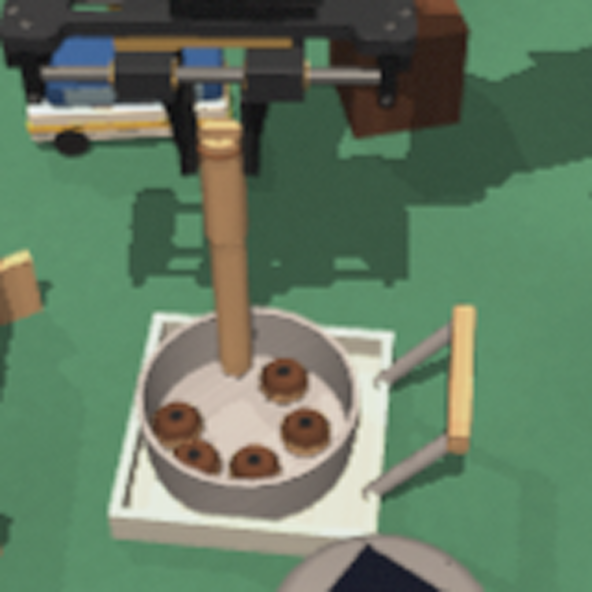

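Emit:
send_rows --pt "0.04 0.026 0 0 0 0.08" --pt "0.04 0.026 0 0 0 0.17" --pt "0.04 0.026 0 0 0 0.26" --pt "0.04 0.026 0 0 0 0.35" --pt "0.04 0.026 0 0 0 0.44" --pt "0.04 0.026 0 0 0 0.53" --pt "0.04 0.026 0 0 0 0.62" --pt "0.04 0.026 0 0 0 0.71" --pt "0.04 0.026 0 0 0 0.8" --pt "0.04 0.026 0 0 0 0.89" --pt "0.04 0.026 0 0 0 0.98" --pt "0.04 0.026 0 0 0 1"

```text
time_s: 11.05
position: [0.5702, 0.0064, 0.1547]
tcp_rot: [[1.0, -0.003, 0.001], [-0.003, -1.0, -0.001], [0.001, 0.001, -1.0]]
force: [0.2, 0.1, -0.7]
opening: 0.267
grasp_force: 30.0
```

Emit:
send_rows --pt "0 0 0 0 0 0.08" --pt "0 0 0 0 0 0.17" --pt "0 0 0 0 0 0.26" --pt "0 0 0 0 0 0.35" --pt "0 0 0 0 0 0.44" --pt "0 0 0 0 0 0.53" --pt "0 0 0 0 0 0.62" --pt "0 0 0 0 0 0.667" --pt "0 0 0 0 0 0.667"

```text
time_s: 11.95
position: [0.5701, 0.0064, 0.1547]
tcp_rot: [[0.5, -0.866, 0.001], [-0.866, -0.5, -0.0], [0.001, -0.001, -1.0]]
force: [-0.3, -0.6, -1.4]
opening: 0.265
grasp_force: 30.0
```

```bash
python3 bd.py s9; python3 -c "
from h import *
s=readout.read_state();print(s['joint_positions'],s['tcp_rot'])"
```

```text
77 [531.   7.] r 33 ang -111
82 [593.  41.] r 50 ang 4
82 [517.  45.] r 26 ang 164
54 [579.  65.] r 45 ang 37
71 [546.  70.] r 32 ang 84
pan [0.54966677 0.03733176]
12.0 [0.56999584 0.00638279 0.15465681] [-0.11032378  0.63352775 -0.99832924]
tray [542.4  36.2 153.2 155.3  84.8]
stick z0.05-0.08 78 0.5663 0.0111
stick z0.08-0.11 88 0.5663 0.0107
stick z0.11-0.14 79 0.5665 0.0108
[-1.05801733e+01  2.80573015e+01  9.19253767e+01 -1.31074000e-02
  5.99667063e+01  1.39342757e+02] [[ 5.01263155e-01 -8.65294492e-01  8.32034399e-04]
 [-8.65294587e-01 -5.01263553e-01 -3.56890126e-04]
 [ 7.25883580e-04 -5.41058992e-04 -9.99999590e-01]]
```

Emit:
send_rows --pt "0.044 0 0 0 0 0" --pt "0.042 -0.027 0 0 0 -0.089" --pt "0.037 -0.053 0 0 0 -0.178" --pt "0.027 -0.078 0 0 0 -0.267" --pt "0.015 -0.102 0 0 0 -0.356" --pt "-0.001 -0.123 0 0 0 -0.444" --pt "-0.02 -0.143 0 0 0 -0.533" --pt "-0.041 -0.159 0 0 0 -0.622" --pt "-0.064 -0.173 0 0 0 -0.711"

```text
time_s: 12.9
position: [0.6003, 0.0394, 0.1548]
tcp_rot: [[0.997, 0.076, 0.002], [0.076, -0.997, -0.004], [0.002, 0.004, -1.0]]
force: [-0.3, -1.6, -1.7]
opening: 0.263
grasp_force: 30.0
```

```bash
python3 bd.py s10
```

```text
80 [534.  11.] r 29 ang -107
82 [518.  47.] r 27 ang 161
107 [580.  68.] r 48 ang 38
65 [540.  75.] r 37 ang 95
pan [0.55068404 0.04242643]
12.95 [0.60043374 0.04127719 0.15489537] [ 1.68682147  0.77513679 -1.0089281 ]
tray [542.8  37.  152.7 155.2  85.2]
stick z0.05-0.08 81 0.5958 0.0385
stick z0.08-0.11 83 0.5952 0.0381
stick z0.11-0.14 82 0.5955 0.0391
```

Emit:
send_rows --pt "0.005 -0.021 0 0 0 0" --pt "0.003 -0.048 0 0 0 -0.089" --pt "-0.003 -0.074 0 0 0 -0.178" --pt "-0.012 -0.099 0 0 0 -0.267" --pt "-0.024 -0.122 0 0 0 -0.356" --pt "-0.04 -0.144 0 0 0 -0.444"

```text
time_s: 13.55
position: [0.5883, 0.0763, 0.1551]
tcp_rot: [[0.719, 0.695, 0.004], [0.695, -0.719, -0.001], [0.002, 0.003, -1.0]]
force: [0.8, -1.3, -1.5]
opening: 0.266
grasp_force: 30.0
```

```bash
python3 bd.py s11
```

```text
76 [536.  14.] r 25 ang -107
145 [512.  55.] r 35 ang 151
113 [554.  79.] r 43 ang 74
pan [0.54516662 0.04770159]
13.6 [0.58682514 0.07746996 0.15496149] [-0.53286098  0.29709943 -0.49670834]
tray [540.7  40.2 152.  154.5  88.3]
stick z0.05-0.08 79 0.585 0.0726
stick z0.08-0.11 85 0.5847 0.0727
stick z0.11-0.14 83 0.5845 0.0737
```

Emit:
send_rows --pt "0 -0.029 0 0 0 0" --pt "-0.002 -0.056 0 0 0 -0.089" --pt "-0.007 -0.082 0 0 0 -0.178" --pt "-0.016 -0.107 0 0 0 -0.267" --pt "-0.029 -0.13 0 0 0 -0.356" --pt "-0.044 -0.152 0 0 0 -0.444"

```text
time_s: 14.2
position: [0.5514, 0.0969, 0.1545]
tcp_rot: [[0.106, 0.994, -0.001], [0.994, -0.106, 0.001], [0.0, -0.001, -1.0]]
force: [0.5, 0.5, -0.5]
opening: 0.268
grasp_force: 30.0
```

```bash
python3 - <<'E'
s=open('bd.py').read()
s=s.replace("    if s[i,4]>10:\n        X=ray(*(ce[i]+[268,195]),c,.027)[:2]; r=X-C\n","    if s[i,4]<=10: continue\n    q=np.float32(np.argwhere(l==i)[:,::-1]); n=1 if s[i,4]<95 else 2 if s[i,4]<170 else 3\n    for u in cv2.kmeans(q,n,None,(3,50,.01),5,cv2.KMEANS_PP_CENTERS)[2]:\n        X=ray(*(u+[268,195]),c,.027)[:2]; r=X-C\n")
open('bd.py','w').write(s)
E
python3 bd.py s12
```

```text
67 [533.  14.] r 26 ang -112
152 [508.  32.] r 35 ang -171
152 [506.  61.] r 43 ang 148
39 [526.  79.] r 45 ang 112
pan [0.54502979 0.0474745 ]
14.25 [0.54965002 0.09713901 0.15429635] [-0.74625565  0.64479068 -1.6657327 ]
tray [539.5  40.  152.8 155.7  87.9]
stick z0.05-0.08 51 0.5489 0.0898
stick z0.08-0.11 45 0.5492 0.0899
stick z0.11-0.14 39 0.5487 0.0899
```

```bash
python3 - <<'E'
from meas import *
for n,b in(('side',(268,375,195,275)),('top',(255,335,160,242))):
    D=cap(n); p,P,c=pix(n,*b,D); z=P[...,2]; hsv=cv2.cvtColor(p,cv2.COLOR_RGB2HSV)
    m=((hsv[...,1]>110)&((hsv[...,0]<14)|(hsv[...,0]>170))&(z<.04)&(z>.012)).astype(np.uint8)
    k,l,s,ce=cv2.connectedComponentsWithStats(m)
    for i in range(1,k):
        if s[i,4]>2: print(n,s[i,4],(ray(*(ce[i]+[b[0],b[2]]),c,.028)[:2]*1000).round())
    cv2.imwrite('pics/c_%s.png'%n,cv2.resize(p[:,:,::-1],None,fx=5,fy=5))
E
```

```text
side 66 [532.  16.]
side 174 [507.  46.]
side 52 [527.  79.]
top 4 [554.  60.]
top 19 [537.  16.]
top 3 [538.   5.]
top 37 [511.  34.]
top 31 [506.  58.]
```

```bash
python3 - <<'E'
import cv2,numpy as np
a=cv2.imread('pics/c_side.png');b=cv2.imread('pics/c_top.png')
h=max(a.shape[0],b.shape[0]);f=lambda x:cv2.copyMakeBorder(x,0,h-x.shape[0],0,0,cv2.BORDER_CONSTANT)
cv2.imwrite('pics/cc.png',cv2.resize(np.hstack([f(a),f(b)]),(790,340)))
E
```

```text
(no output)
```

View pics/cc.png

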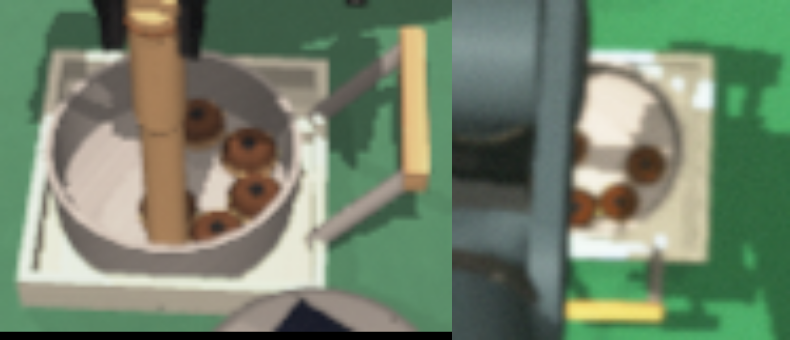

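Emit:
send_rows --pt "-0.002 -0.027 0 0 0 -0.089" --pt "-0.007 -0.053 0 0 0 -0.178" --pt "-0.017 -0.078 0 0 0 -0.267" --pt "-0.029 -0.102 0 0 0 -0.356" --pt "-0.045 -0.123 0 0 0 -0.444" --pt "-0.045 -0.123 0 0 0 -0.444"

```text
time_s: 14.95
position: [0.5207, 0.0887, 0.1549]
tcp_rot: [[-0.552, 0.834, 0.001], [0.834, 0.552, 0.001], [0.0, 0.001, -1.0]]
force: [0.4, 0.2, -0.4]
opening: 0.264
grasp_force: 30.0
```

```bash
python3 bd.py s13
```

```text
31 [542.   5.] r 33 ang -91
48 [503.  14.] r 46 ang -149
80 [496.  41.] r 47 ang 177
54 [541.  62.] r 25 ang 95
36 [504.  65.] r 47 ang 145
pan [0.53715495 0.04094411]
15.0 [0.52101857 0.08870974 0.15487095] [ 0.0600143   1.39489739 -0.69908893]
tray [539.9  40.2 152.8 155.6  87.2]
stick z0.05-0.08 80 0.5219 0.0859
stick z0.08-0.11 89 0.522 0.0861
stick z0.11-0.14 89 0.5216 0.0866
```

Emit:
send_rows --pt "-0.002 -0.02 0 0 0 0" --pt "-0.004 -0.042 0 0 0 0" --pt "-0.006 -0.068 0 0 0 -0.089" --pt "-0.012 -0.094 0 0 0 -0.178" --pt "-0.02 -0.12 0 0 0 -0.267" --pt "-0.02 -0.12 0 0 0 -0.267"

```text
time_s: 15.6
position: [0.4985, 0.0678, 0.155]
tcp_rot: [[-0.845, 0.535, 0.001], [0.535, 0.845, 0.001], [-0.001, 0.002, -1.0]]
force: [1.6, 1.3, -0.2]
opening: 0.27
grasp_force: 30.1
```

```bash
python3 bd.py s14
```

```text
73 [547.  -5.] r 43 ang -84
55 [521.  -5.] r 48 ang -117
14 [488.  17.] r 59 ang -159
83 [531.  53.] r 19 ang 128
pan [0.53476718 0.03233994]
15.65 [0.49872732 0.06787683 0.15498787] [1.95424283 2.80262264 0.14723354]
tray [5.374e+02 3.590e+01 1.555e+02 1.545e+02 5.000e-01]
stick z0.05-0.08 85 0.5018 0.0673
stick z0.08-0.11 92 0.5022 0.0664
stick z0.11-0.14 88 0.5017 0.067
```

Emit:
send_rows --pt "-0.005 -0.02 0 0 0 0" --pt "-0.01 -0.04 0 0 0 0" --pt "-0.01 -0.04 0 0 0 0" --pt "-0.01 -0.04 0 0 0 0"

```text
time_s: 16.05
position: [0.4955, 0.0579, 0.1549]
tcp_rot: [[-0.846, 0.533, 0.001], [0.533, 0.846, 0.0], [-0.001, 0.001, -1.0]]
force: [2.4, 2.5, 2.6]
opening: 0.269
grasp_force: 30.5
```

```bash
python3 bd.py s15
```

```text
73 [547.  -8.] r 46 ang -85
62 [519.  -8.] r 52 ang -117
81 [530.  50.] r 18 ang 137
pan [0.5336545  0.03002264]
16.1 [0.49550298 0.05798048 0.15490032] [1.03412156 3.60329427 1.23302922]
tray [535.8  34.4 156.2 152.6   2.3]
stick z0.05-0.08 90 0.4997 0.0634
stick z0.08-0.11 94 0.4993 0.0618
stick z0.11-0.14 95 0.4996 0.0603
```

Emit:
send_rows --pt "0 0 0 0 0 0" --pt "-0.005 -0.01 -0.06 0 0 0" --pt "-0.005 -0.01 -0.16 0 0 0" --pt "-0.005 -0.01 -0.3 0 0 0" --pt "-0.005 -0.01 -0.44 0 0 0" --pt "-0.005 -0.01 -0.6 0 0 0.09" --pt "-0.005 -0.01 -0.6 0 0 0.18" --pt "-0.005 -0.01 -0.6 0 0 0.27" --pt "-0.005 -0.01 -0.6 0 0 0.36" --pt "-0.005 -0.01 -0.6 0 0 0.45" --pt "-0.005 -0.01 -0.6 0 0 0.54" --pt "-0.005 -0.01 -0.6 0 0 0.644"

```text
time_s: 17.3
position: [0.4923, 0.0537, 0.3032]
tcp_rot: [[-0.005, 1.0, -0.007], [1.0, 0.005, -0.004], [-0.004, -0.007, -1.0]]
force: [1.1, 0.2, -1.3]
opening: 0.268
grasp_force: 29.9
```

Emit:
send_rows --pt "0 0 0 0 0 0" --pt "0 0 0 0 0 0"

```text
time_s: 17.5
position: [0.4934, 0.0544, 0.3038]
tcp_rot: [[-0.015, 1.0, -0.004], [1.0, 0.015, -0.002], [-0.002, -0.004, -1.0]]
force: [0.4, -0.3, -0.7]
opening: 0.267
grasp_force: 29.9
```

```bash
python3 bd.py s16; python3 - <<'E'
from h import *
s=readout.read_state();print(s['position'],s['tcp_rot'].round(4))
d=np.array([.456,-.277,s['position'][2]])-s['position'];print(s['tcp_rot'].T@d/.25)
print('tip rot vec to upright yaw90', cv2.Rodrigues(s['tcp_rot'].T@np.array([[0,1,0],[1,0,0],[0,0,-1.]]))[0].ravel()/np.pi*2)
E
```

```text
77 [552.  -7.] r 46 ang -78
72 [522. -10.] r 52 ang -114
77 [498.  12.] r 51 ang -150
86 [529.  49.] r 18 ang 140
59 [500.  50.] r 45 ang 164
pan [0.53328379 0.02904124]
17.55 [0.49377989 0.0546004  0.30397476] [-0.24856271 -0.183753   -1.39876256]
tray [535.8  33.6 154.9 152.7   3. ]
[0.49377989 0.0546004  0.30397476] [[-0.0141  0.9999 -0.0028]
 [ 0.9999  0.014  -0.0014]
 [-0.0013 -0.0029 -1.    ]]
[-1.32414621 -0.16973543  0.00222967]
tip rot vec to upright yaw90 [-0.00181204  0.00085169  0.00894384]
```

```bash
cat > lean.py <<'E'
from meas import *
D=cap('side'); d=D[1];P=pts(d,D[2]); h=cv2.cvtColor(D[0],cv2.COLOR_RGB2HSV); z=P[...,2]
t=readout.read_state()['position']
w=(h[...,0]<22)&(h[...,1]>60)&(np.hypot(P[...,0]-t[0],P[...,1]-t[1])<.05)&(z>t[2]-.16)&(z<t[2]+.07)
v,u=np.nonzero(w); c=D[2]
for r in range(v.min(),v.max()+1,4):
    uu=u[v==r]; Y=P[r,uu]
    i=np.argmin(abs(uu-uu.mean())); print(r,len(uu),uu.mean().round(1),((Y[i]-t)*1000).round(1))
E
python3 lean.py
```

```text
106 7 338.0 [ -1.2 -12.8  55.8]
110 17 338.0 [-1.1 -4.5 54.4]
114 18 338.8 [-2.5  5.2 54.2]
118 17 339.6 [-4.2  6.4 47.6]
122 18 339.9 [-4.4  6.9 40.5]
126 14 337.5 [-0.1  6.2 32.2]
130 15 337.0 [-0.3  6.7 24.8]
134 15 337.0 [-0.5  5.7 16. ]
138 14 336.5 [0.9 7.2 9.1]
142 14 336.5 [ 0.6  6.2 -0. ]
146 14 336.5 [ 0.4  6.7 -8.1]
150 11 336.0 [  0.2   7.1 -16.4]
154 12 335.5 [  1.5   3.3 -28.7]
158 11 335.0 [  1.3   3.6 -37.5]
162 11 335.0 [  1.1   3.8 -46.5]
166 10 334.5 [  2.6   3.6 -56.2]
170 10 334.5 [  2.4   4.9 -64.5]
174 10 334.2 [  2.2   4.8 -74.5]
178 10 333.5 [  3.7   3.9 -85.4]
182 10 333.5 [  3.5   2.9 -96.7]
186 10 333.5 [   3.2    3.1 -107. ]
190 10 332.5 [   4.9    3.  -118. ]
194 10 332.5 [   4.7    2.8 -129.2]
```

Emit:
send_rows --pt "-0.1 -0.014 0 0 0 0.009" --pt "-0.25 -0.035 0 0 0 0.009" --pt "-0.4 -0.056 0 0 0 0.009" --pt "-0.55 -0.077 0 0 0 0.009" --pt "-0.662 -0.093 0 0 0 0.009" --pt "-0.8 -0.112 0 0 0 0.009" --pt "-0.92 -0.13 0 0 0 0.009" --pt "-1.0 -0.14 0 0 0 0.009" --pt "-1.0 -0.14 0 0 0 0.009" --pt "-1.0 -0.14 0 0 0 0.009"

```text
time_s: 18.6
position: [0.4622, -0.1951, 0.3044]
tcp_rot: [[0.003, 1.0, -0.001], [1.0, -0.003, 0.001], [0.001, -0.001, -1.0]]
force: [0.5, -0.1, -0.4]
opening: 0.266
grasp_force: 29.9
```

```bash
python3 - <<'E'
from h import *
s=readout.read_state();print(s['position'],s['tcp_rot'].round(4))
d=np.array([.452,-.277,.29])-s['position'];print(s['tcp_rot'].T@d/.25)
E
```

```text
[ 0.4622148  -0.19511557  0.30436066] [[ 2.9e-03  1.0e+00 -1.1e-03]
 [ 1.0e+00 -2.9e-03  9.0e-04]
 [ 9.0e-04 -1.1e-03 -1.0e+00]]
[-0.32770959 -0.03984008  0.05717768]
```

Emit:
send_rows --pt "-0.14 -0.018 0 0 0 0" --pt "-0.26 -0.033 0 0 0 0" --pt "-0.328 -0.041 0.06 0 0 0" --pt "-0.328 -0.041 0.15 0 0 0" --pt "-0.328 -0.041 0.2 0 0 0" --pt "-0.328 -0.041 0.2 0 0 0" --pt "-0.328 -0.041 0.2 0 0 0"

```text
time_s: 19.3
position: [0.4525, -0.2762, 0.2549]
tcp_rot: [[0.001, 1.0, -0.0], [1.0, -0.001, 0.0], [0.0, -0.0, -1.0]]
force: [1.0, -0.6, -1.0]
opening: 0.268
grasp_force: 29.9
```

```bash
python3 - <<'E'
from meas import *
D=cap('side');P=pts(D[1],D[2]);h=cv2.cvtColor(D[0],cv2.COLOR_RGB2HSV);z=P[...,2]
t=readout.read_state()['position'];print(t)
ho=(h[...,2]<200)&(abs(z-.085)<.006)&(np.hypot(P[...,0]-.456,P[...,1]+.277)<.065)
print('holder top',rect(P[ho]))
w=(h[...,0]<22)&(h[...,1]>60)&(np.hypot(P[...,0]-t[0],P[...,1]-t[1])<.04)&(z>.122)
for a in(.125,.14,.16,.18):
    Y=P[w&(abs(z-a)<.008)]; print(a,len(Y),((Y[:,0].min()+Y[:,0].max())/2).round(4),(np.percentile(Y[:,1],95)-.01).round(4))
E
```

```text
[ 0.45288054 -0.2767241   0.25545625]
holder top [ 454.5 -279.8   80.8   84.4   12.5]
0.125 24 0.4559 -0.2804
0.14 39 0.4554 -0.281
0.16 43 0.4538 -0.2805
0.18 45 0.4534 -0.2802
```

Emit:
send_rows --pt "0 -0.006 0.1 0 0 0" --pt "0 -0.006 0.16 0 0 0" --pt "0 -0.006 0.22 0 0 0" --pt "0 -0.004 0.28 0 0 0" --pt "0 -0.002 0.34 0 0 0" --pt "0 0 0.4 0 0 0" --pt "0 0.002 0.43 0 0 0" --pt "0 0.002 0.442 0 0 0" --pt "0 0.002 0.442 0 0 0" --pt "0 0.002 0.442 0 0 0"

```text
time_s: 20.35
position: [0.454, -0.2781, 0.1459]
tcp_rot: [[0.002, 1.0, 0.003], [1.0, -0.002, -0.003], [-0.003, 0.003, -1.0]]
force: [-0.4, 0.2, 5.3]
opening: 0.264
grasp_force: 29.9
```

Emit:
send_rows --pt "0 0 0 0 0 0" --pt "0 0 0 0 0 0" --pt "0 0 0 0 0 0" --pt "0 0 0 0 0 0" --pt "0 0 0 0 0 0" --pt "0 0 0 0 0 0" --pt "0 0 0 0 0 0" --grip 1

```text
time_s: 21.05
position: [0.4526, -0.2771, 0.144]
tcp_rot: [[0.003, 1.0, -0.0], [1.0, -0.003, 0.0], [0.0, -0.0, -1.0]]
force: [0.3, -0.0, 0.0]
opening: 0.822
grasp_force: 0.0
```

Emit:
send_rows --pt "0 0 0 0 0 0" --pt "0 0 -0.05 0 0 0" --pt "0 0 -0.2 0 0 0" --pt "0 0 -0.35 0 0 0" --pt "0 0 -0.46 0 0 0" --pt "0 0 -0.46 0 0 0"

```text
time_s: 21.65
position: [0.455, -0.2792, 0.2636]
tcp_rot: [[0.003, 1.0, 0.007], [1.0, -0.003, -0.007], [-0.007, 0.007, -1.0]]
force: [1.6, -0.6, 0.2]
opening: 0.999
grasp_force: 0.0
```

```bash
python3 - <<'E'
from meas import *
t=readout.read_state()['position'];print(t,readout.read_state()['tcp_rot'].round(4))
for n,b in(('side',(325,370,60,158)),('top',(375,425,195,250))):
    D=cap(n); p,P,c=pix(n,*b,D); z=P[...,2]
    for a,e in((.1,.13),(.14,.17),(.17,.208)):
        Y=P[(z>a)&(z<e)&(np.hypot(P[...,0]-.456,P[...,1]+.277)<.03)]
        if len(Y)>5: print(n,a,e,rect(Y),Y[:,2].max().round(4))
    # tray / pan / handle / dryer
    b=(250,380,190,280) if n=='side' else (250,335,155,250)
    p,P,c=pix(n,*b,D); z=P[...,2]; h=cv2.cvtColor(p,cv2.COLOR_RGB2HSV)
    x=P[...,0]
    print('tray',rect(P[(z>.018)&(z<.03)&(h[...,1]<60)]),'handle',rect(P[(z>.083)&(z<.1)&(x<.47)]))
    b=(145,255,170,272) if n=='side' else (255,335,80,155)
    p,P,c=pix(n,*b,D); z=P[...,2]; print('dryer',rect(P[(z>.085)&(z<.12)&(P[...,0]>.7)]))
    h=cv2.cvtColor(p,cv2.COLOR_RGB2HSV)
    print('guides',rect(P[(z>.02)&(z<.08)&(P[...,0]<.712)&(P[...,0]>.66)&(h[...,0]<30)&(h[...,1]>80)]))
E
python3 bd.py s17
```

```text
[ 0.45501549 -0.27923905  0.26356513] [[ 0.0026  1.      0.0072]
 [ 1.     -0.0026 -0.0067]
 [-0.0067  0.0072 -1.    ]]
side 0.1 0.13 [ 456.1 -275.3   11.2   20.    83. ] 0.1298
side 0.14 0.17 [ 456.2 -274.5   12.7   23.3   86.1] 0.1698
side 0.17 0.208 [ 455.1 -278.6   23.3   20.9    6.6] 0.2025
tray [535.7  33.1 154.9 153.1   2.8] handle [423.6  28.3  11.9  91.3   2.6]
dryer [786.9  24.7 152.  184.4   0. ]
guides [7.009e+02 2.500e+01 2.310e+01 1.963e+02 5.000e-01]
top 0.14 0.17 [ 464.5 -267.9    1.7    8.6   63.2] 0.1688
tray [541.5  37.5 150.9 150.1   3. ] handle [426.7  32.3  12.8  89.6   1.8]
dryer [7.887e+02 2.850e+01 1.515e+02 1.815e+02 2.000e-01]
guides [7.019e+02 2.750e+01 1.890e+01 1.904e+02 2.000e-01]
76 [552.  -7.] r 46 ang -78
74 [522. -10.] r 52 ang -114
79 [498.  13.] r 51 ang -151
86 [529.  49.] r 18 ang 141
60 [500.  50.] r 44 ang 165
pan [0.53320026 0.02910908]
21.8 [ 0.45211053 -0.27657932  0.25842022] [-0.19957554  0.64053881 -0.47299033]
tray [535.   33.9 157.9 152.8   2.1]
```

Emit:
send_rows --pt "0.12 -0.01 0 0 0 -0.029" --pt "0.28 -0.025 0 0 0 -0.029" --pt "0.45 -0.04 0 0 0 -0.029" --pt "0.62 -0.055 0 0 0 -0.029" --pt "0.78 -0.07 0 0 0 -0.029" --pt "0.92 -0.08 0 0 0 -0.029" --pt "1.0 -0.09 0 0 0 -0.029" --pt "1.0 -0.09 0 0 0 -0.029" --pt "1.0 -0.09 0 0 0 -0.029" --grip 0.5

```text
time_s: 22.7
position: [0.4303, -0.027, 0.2581]
tcp_rot: [[-0.044, 0.999, -0.002], [0.999, 0.044, 0.0], [0.0, -0.002, -1.0]]
force: [-0.2, -1.0, 0.4]
opening: 0.505
grasp_force: 0.0
```

```bash
python3 - <<'E'
from h import *
s=readout.read_state();print(s['position'],s['tcp_rot'].round(4))
d=np.array([.4253,.030,.061])-s['position'];print(s['tcp_rot'].T@d/.25)
E
```

```text
[ 0.43028999 -0.02699153  0.25813165] [[-4.40e-02  9.99e-01 -2.20e-03]
 [ 9.99e-01  4.40e-02  1.00e-04]
 [ 2.00e-04 -2.20e-03 -1.00e+00]]
[ 0.2284903  -0.00820411  0.78858482]
```

Emit:
send_rows --pt "0.1 -0.004 0 0 0 0" --pt "0.2 -0.008 0 0 0 0" --pt "0.228 -0.008 0.1 0 0 0" --pt "0.228 -0.008 0.28 0 0 0" --pt "0.228 -0.008 0.45 0 0 0" --pt "0.228 -0.008 0.6 0 0 0" --pt "0.228 -0.008 0.72 0 0 0" --pt "0.228 -0.008 0.785 0 0 0" --pt "0.228 -0.008 0.785 0 0 0" --pt "0.228 -0.008 0.785 0 0 0"

```text
time_s: 23.7
position: [0.4268, 0.0289, 0.0626]
tcp_rot: [[-0.041, 0.999, -0.001], [0.999, 0.041, 0.0], [0.0, -0.001, -1.0]]
force: [0.0, 0.2, 0.2]
opening: 0.5
grasp_force: 0.0
```

Emit:
send_rows --pt "0 0 0 0 0 0" --pt "0 0 0 0 0 0" --pt "0 0 0 0 0 0" --pt "0 0 0 0 0 0" --pt "0 0 0 0 0 0" --pt "0 0 0 0 0 0" --pt "0 0 0 0 0 0" --pt "0 0 0 0 0 0" --grip 0

```text
time_s: 24.5
position: [0.4265, 0.0298, 0.0629]
tcp_rot: [[-0.043, 0.999, -0.0], [0.999, 0.043, 0.0], [0.0, -0.0, -1.0]]
force: [0.8, -0.8, 1.2]
opening: 0.007
grasp_force: 0.0
```

```bash
cat > tr.py <<'E'
from meas import *
s=readout.read_state();t=s['position'];print(s['time_s'],t,s['tcp_rot'].round(3)[:,0],s['force'].round(1),s['opening'])
for n in('side','top'):
    D=cap(n); P=pts(D[1],D[2]); z=P[...,2]; h=cv2.cvtColor(D[0],cv2.COLOR_RGB2HSV)
    m=(z>.018)&(z<.03)&(h[...,1]<60)&(abs(P[...,0]-t[0]-.115)<.1)&(abs(P[...,1]-t[1])<.11)
    q=m&(P[...,0]<.705)
    if m.sum()>5: print(n,m.sum(),rect(P[m]))
    m=(z>.018)&(z<.12)&(abs(P[...,0]-.788)<.1)&(abs(P[...,1]-.027)<.12)&(h[...,0]<30)&(h[...,1]>100)
    print('dryer',rect(P[m]))
E
python3 tr.py
```

```text
24.5 [0.42645376 0.02979804 0.06288849] [-0.043  0.999  0.   ] [ 0.8 -0.8  1.2] 0.00718576752864138
side 990 [536.7  33.6 153.  152.3   2.6]
dryer [775.1  26.9 190.7 172.8  89.9]
top 324 [541.4  37.7 150.2 150.3   3. ]
dryer [775.6  30.1 170.9 189.9   2. ]
```

```bash
python3 - <<'E'
from meas import *
for n in('side','top'):
    D=cap(n);P=pts(D[1],D[2]);h=cv2.cvtColor(D[0],cv2.COLOR_RGB2HSV);z=P[...,2]
    near=(abs(P[...,0]-.425)<.06)&(abs(P[...,1]-.03)<.08)
    m=near&(z>.066)&(z<.1)&(h[...,1]>70)&(h[...,0]<32)&(h[...,2]>90)
    Y=P[m];print(n,len(Y),rect(Y) if len(Y)>5 else 0,np.percentile(Y[:,2],[5,50,95]) if len(Y) else 0)
    for y in np.arange(-.02,.08,.01):
        q=Y[abs(Y[:,1]-y)<.005]
        if len(q): print(round(y,2),len(q),(q[:,0].min()*1000).round(1),(q[:,0].max()*1000).round(1),(q[:,2].max()*1000).round(1))
    k=near&(z>.05)&(z<.13)&(h[...,2]<70); Y=P[k]
    if len(Y)>5: print('dark',len(Y),rect(Y),Y[:,2].min())
E
```

```text
side 141 [422.5  49.8  12.1  49.8   3.5] [0.07515591 0.08692144 0.08936771]
0.03 15 418.6 429.8 88.9
0.04 30 417.0 429.2 99.8
0.05 24 417.5 427.9 89.3
0.06 26 416.6 428.1 90.5
0.07 46 416.5 427.2 89.6
dark 101 [431.4  20.5  19.1  48.8  19.9] 0.07162187810427889
top 2 0 [0.09205433 0.09431291 0.09657149]
-0.01 2 428.5 431.5 96.8
```

Emit:
send_rows --pt "0 0 0 0 0 0" --pt "0 0 0 0 0 0" --grip 0

```text
time_s: 24.9
position: [0.4264, 0.0298, 0.0629]
tcp_rot: [[-0.043, 0.999, -0.0], [0.999, 0.043, 0.0], [0.0, -0.0, -1.0]]
force: [-0.3, -0.6, 0.1]
opening: 0.002
grasp_force: 0.0
```

```bash
python3 - <<'E'
from meas import *
D=cap('side');P=pts(D[1],D[2]);h=cv2.cvtColor(D[0],cv2.COLOR_RGB2HSV)
s=readout.read_state();print(s['opening'],s['grasp_force'],s['position'])
c=D[2]
for X in ([.4265,.03,.063],[.4265,.03,.1],[.4265,.03,.13],[.4253,.030,.089]):
    k=np.array(c['R'])@X+c['t'];print(X,c['fx']*k[0]/k[2]+c['cx'],c['fy']*k[1]/k[2]+c['cy'])
for r in range(192,240,3):
    print(r,''.join('B' if h[r,u,0]<30 and h[r,u,1]>80 and h[r,u,2]>110 else 'd' if h[r,u,2]<75 and h[r,u,1]<120 else 'g' if 45<h[r,u,0]<90 and h[r,u,1]>80 else '.' for u in range(335,390)))
E
```

```text
0.004721940791362369 0.0 [0.42646771 0.0297622  0.06290671]
[0.4265, 0.03, 0.063] 365.140884218545 219.99144134367538
[0.4265, 0.03, 0.1] 366.6080795251886 208.7811260758634
[0.4265, 0.03, 0.13] 367.8734775372134 199.1126718558789
[0.4253, 0.03, 0.089] 366.74412975748464 212.19820739558256
192 .....................ddddddddddddddd......ddddddddddddd
195 ggggggggggggggggggg..dddddddddddddddddddddddddddddddddd
198 ggggggggggggggggggggddddddddddddddddddddddd....gggggggg
201 ggggggggggggggggggggggg.....dddddddddddddgggggggggggggg
204 .........ggggggggggg.......dddddddddddddggggggggggggggg
207 ..........ggggggg.........g.dddddddddddgggggggggggggggg
210 ...........gg.........ggggg.ddddddddddggggggggggggggggg
213 ...................ggggggggg..BBBBBBggggggggggggggggggg
216 ...............ggggggggggggg..BBBBBB.gggggggggggggggggg
219 ............gggggggggggggggg..BBBBBBBgggggggggggggggggg
222 B...........ggggggggggggggggg..BBBBBB.ggggggggggggggggg
225 ..B.........ggggggggggggggggg..BBBBBB.ggggggggggggggggg
228 BB..........gggggggggggggggggg.BBBBBBB.gggggggggggggggg
231 .............gggggggggggggg.....BBBBBBggggggggggggggggg
234 .............gggggggggg.........BBB...ggggggggggggggggg
237 B............ggggggg..........ggggggggggggggggggggggggg
```

Emit:
send_rows --pt "0 0 -0.016 0 0 0" --pt "0 0.02 -0.016 0 0 0" --pt "0 0.02 -0.016 0 0 0" --pt "0 0.02 -0.016 0 0 0"

```text
time_s: 25.35
position: [0.4318, 0.0299, 0.067]
tcp_rot: [[-0.043, 0.999, 0.0], [0.999, 0.043, -0.0], [-0.0, 0.0, -1.0]]
force: [-0.2, 0.6, -0.1]
opening: 0.007
grasp_force: 0.0
```

```bash
python3 tr.py; python3 - <<'E'
from meas import *
D=cap('side');P=pts(D[1],D[2]);h=cv2.cvtColor(D[0],cv2.COLOR_RGB2HSV);z=P[...,2]
m=(abs(P[...,0]-.425)<.04)&(abs(P[...,1]-.03)<.08)&(z>.066)&(z<.1)&(h[...,1]>70)&(h[...,0]<32)&(h[...,2]>90)
print('bar',rect(P[m]))
for r in range(195,222,3): print(r,' '.join('%d/%d'%(D[0][r,u].mean(),P[r,u,2]*1000) for u in range(358,380,2)))
E
```

```text
25.35 [0.43181271 0.0299314  0.06698584] [-0.043  0.999 -0.   ] [-0.2  0.6 -0.1] 0.007337611089559038
side 996 [536.7  33.9 152.9 152.2   2.8]
dryer [773.8  26.1 191.4 172.1  89. ]
top 315 [541.8  37.7 150.3 150.    2.9]
dryer [774.8  30.1 170.2 189.9   2.1]
bar [422.7  47.2  12.   55.4   2.6]
195 41/183 40/183 40/181 40/182 41/184 33/182 26/151 22/153 39/181 40/183 41/184
198 73/-1 59/0 21/146 20/144 28/142 27/143 20/144 22/144 59/142 73/0 72/-1
201 73/-2 66/-2 22/137 23/136 27/135 27/134 23/132 40/136 71/-1 71/-1 71/-3
204 93/64 71/68 17/126 24/128 29/126 34/126 24/127 69/0 73/-1 73/-1 72/0
207 84/58 64/62 24/116 28/118 29/115 32/113 39/117 73/0 73/-2 74/-1 74/-1
210 73/0 68/-2 24/108 43/107 58/107 46/107 56/108 73/-2 72/-1 72/-1 73/0
213 72/0 72/0 73/-2 106/77 177/86 171/87 149/87 73/-1 73/-1 73/-1 73/-1
216 73/-1 74/-1 74/-1 72/71 173/88 179/87 160/87 74/0 73/0 72/-2 73/0
219 75/-2 73/0 72/-3 74/-2 163/86 178/86 186/86 73/-1 74/-1 73/0 74/-1
```

Emit:
send_rows --pt "0 -0.025 0 0 0 0" --pt "0 -0.025 0 0 0 0" --pt "0 -0.025 0 0 0 0" --pt "0 -0.025 0 0 0 0" --pt "0 -0.025 0 0 0 0" --pt "0 -0.025 0 0 0 0" --pt "0 -0.025 0.05 0 0 0" --pt "0 -0.025 0.1 0 0 0" --pt "0 -0.025 0.14 0 0 0" --pt "0 -0.025 0.164 0 0 0" --pt "0 -0.025 0.164 0 0 0" --grip 0.5

```text
time_s: 26.6
position: [0.4247, 0.0298, 0.0252]
tcp_rot: [[-0.043, 0.999, -0.002], [0.999, 0.043, 0.0], [0.0, -0.002, -1.0]]
force: [-0.6, 0.4, 0.3]
opening: 0.5
grasp_force: 0.0
```

Emit:
send_rows --pt "0 0 0 0 0 0" --pt "0 0 0 0 0 0" --pt "0 0 0 0 0 0" --pt "0 0 0 0 0 0" --pt "0 0 0 0 0 0" --pt "0 0 0 0 0 0" --pt "0 0 0 0 0 0" --pt "0 0 0 0 0 0" --grip 0

```text
time_s: 27.4
position: [0.4255, 0.0297, 0.0261]
tcp_rot: [[-0.043, 0.999, 0.001], [0.999, 0.043, -0.0], [-0.0, 0.001, -1.0]]
force: [0.7, 0.8, 3.8]
opening: 0.133
grasp_force: 30.0
```

```bash
python3 tr.py
```

```text
27.4 [0.42550942 0.02970315 0.02614374] [-0.043  0.999 -0.   ] [0.7 0.8 3.8] 0.13263196900618876
side 967 [535.5  35.  157.4 151.1   1.1]
dryer [773.9  26.7 190.4 172.1  89.2]
top 338 [541.6  37.4 150.3 149.7   2.9]
dryer [775.3  30.3 171.6 189.4   2.2]
```

Emit:
send_rows --pt "0 0 -0.01 0 0 0" --pt "-0.003 0.02 -0.01 0 0 0.005" --pt "-0.008 0.05 -0.01 0 0 0.01" --pt "-0.012 0.09 -0.01 0 0 0.015" --pt "-0.017 0.13 -0.01 0 0 0.02" --pt "-0.021 0.17 -0.01 0 0 0.025" --pt "-0.025 0.21 -0.01 0 0 0.027" --pt "-0.025 0.24 -0.01 0 0 0.027" --pt "-0.025 0.24 -0.01 0 0 0.027"

```text
time_s: 28.4
position: [0.4883, 0.0256, 0.0285]
tcp_rot: [[-0.0, 1.0, 0.004], [1.0, 0.0, -0.001], [-0.001, 0.004, -1.0]]
force: [0.9, -1.0, -6.6]
opening: 0.134
grasp_force: 30.3
```

```bash
python3 tr.py
```

```text
28.4 [0.48832121 0.02563327 0.02846249] [-0.     1.    -0.001] [ 0.9 -1.  -6.6] 0.134015929912005
side 996 [598.1  25.4 151.7 155.2  89.8]
dryer [7.754e+02 2.730e+01 1.718e+02 1.901e+02 2.000e-01]
top 313 [603.6  28.4 149.3 147.7  90. ]
dryer [774.8  29.7 171.4 190.2   1.8]
```

Emit:
send_rows --pt "0 0.03 0 0 0 0" --pt "0 0.08 0 0 0 0" --pt "0 0.13 0 0 0 0" --pt "0 0.18 0 0 0 0" --pt "0 0.23 0 0 0 0" --pt "0 0.28 0 0 0 0" --pt "0 0.33 0 0 0 0" --pt "0 0.38 0 0 0 0" --pt "0 0.43 0 0 0 0" --pt "0 0.48 0 0 0 0" --pt "0 0.52 0 0 0 0" --pt "0 0.54 0 0 0 0"

```text
time_s: 29.7
position: [0.621, 0.0261, 0.0282]
tcp_rot: [[-0.0, 1.0, -0.0], [1.0, 0.0, 0.0], [0.0, -0.0, -1.0]]
force: [-1.6, 0.3, -4.0]
opening: 0.137
grasp_force: 30.1
```

```bash
python3 tr.py
```

```text
29.7 [0.62095406 0.02611666 0.02822151] [-0.  1.  0.] [-1.6  0.3 -4. ] 0.13689751995603108
side 439 [689.4  28.4  76.7 147.8   3.7]
dryer [774.6  26.6 188.8 172.3  89.5]
top 34 [695.  -31.2  30.7  68.3  89.9]
dryer [775.2  30.6 172.1 190.2   2.4]
```

Emit:
send_rows --pt "0 0.03 0 0 0 0" --pt "0 0.06 0 0 0 0" --pt "0 0.085 0 0 0 0" --pt "0 0.1 0 0 0 0" --pt "0 0.112 0 0 0 0" --pt "0 0.12 0 0 0 0" --pt "0 0.12 0 0 0 0"

```text
time_s: 30.5
position: [0.6508, 0.0261, 0.0283]
tcp_rot: [[-0.0, 1.0, 0.001], [1.0, 0.0, -0.0], [-0.0, 0.001, -1.0]]
force: [0.1, 0.2, -4.1]
opening: 0.134
grasp_force: 30.2
```

Emit:
send_rows --pt "0 0.008 0 0 0 0" --pt "0 0.016 0 0 0 0" --pt "0 0.024 0 0 0 0" --pt "0 0.024 0 0 0 0"

```text
time_s: 30.9
position: [0.6543, 0.0259, 0.0281]
tcp_rot: [[-0.001, 1.0, -0.005], [1.0, 0.001, -0.0], [-0.0, -0.005, -1.0]]
force: [-5.4, -1.0, -1.7]
opening: 0.139
grasp_force: 30.0
```

Emit:
send_rows --pt "0 0.012 0 0 0 0" --pt "0 0.012 0 0 0 0" --pt "0 0.012 0.005 0 0 0" --pt "0 0.008 0.01 0 0 0" --pt "0 0.004 0.01 0 0 0" --pt "0 0 0.01 0 0 0"

```text
time_s: 31.5
position: [0.6538, 0.0257, 0.0262]
tcp_rot: [[-0.001, 1.0, -0.005], [1.0, 0.001, -0.001], [-0.001, -0.005, -1.0]]
force: [-6.9, -1.0, -0.3]
opening: 0.136
grasp_force: 30.0
```

Emit:
send_rows --pt "0 0 0 0 0 0" --pt "0 0 0 0 0 0" --pt "0 0 0 0 0 0" --pt "0 0 0 0 0 0" --pt "0 0 0 0 0 0" --pt "0 0 -0.05 0 0 0" --pt "0 0 -0.15 0 0 0" --pt "0 0 -0.3 0 0 0" --pt "0 0 -0.5 0 0 0" --pt "0 0 -0.7 0 0 0" --pt "0 0 -0.8 0 0 0" --grip 0.5

```text
time_s: 32.6
position: [0.6592, 0.0259, 0.2327]
tcp_rot: [[-0.001, 1.0, 0.01], [1.0, 0.001, -0.001], [-0.001, 0.01, -1.0]]
force: [0.7, -0.3, -0.1]
opening: 0.499
grasp_force: 0.0
```

```bash
python3 - <<'E'
from meas import *
t=readout.read_state();print(t['time_s'],t['position'])
for n in('side','top'):
    D=cap(n);P=pts(D[1],D[2]);h=cv2.cvtColor(D[0],cv2.COLOR_RGB2HSV);z=P[...,2]
    m=(z>.083)&(z<.1)&(abs(P[...,0]-.655)<.04)&(abs(P[...,1]-.027)<.07)&(h[...,1]>70)&(h[...,0]<32)
    if m.sum()>5: print(n,'handle',rect(P[m]))
    m=(z>.018)&(z<.03)&(h[...,1]<60)&(P[...,0]>.67)&(P[...,0]<.72)&(abs(P[...,1]-.027)<.1)
    if m.sum()>5: print('tray part',rect(P[m]),P[m][:,2].max())
    # stick
    Y=P[(z>.17)&(z<.21)&(np.hypot(P[...,0]-.456,P[...,1]+.277)<.03)]
    if len(Y)>5: print('stick',rect(Y),Y[:,2].max())
    b=(h[...,1]>110)&((h[...,0]<12)|(h[...,0]>170))&(np.hypot(P[...,0]-.765,P[...,1]-.025)<.08)&(z<.12)
    k,l,s,ce=cv2.connectedComponentsWithStats(b.astype(np.uint8))
    print('brown',[(int(s[i,4]),(ray(*ce[i],D[2],.028)[:2]*1000).round().tolist()) for i in range(1,k) if s[i,4]>8])
E
```

```text
32.6 [0.65922422 0.0259388  0.23270721]
side handle [6.518e+02 2.470e+01 1.240e+01 9.120e+01 2.000e-01]
tray part [7.028e+02 2.360e+01 3.440e+01 1.488e+02 3.000e-01] 0.029880647894252297
stick [ 455.9 -280.    23.9   23.4   33.3] 0.20298068238419464
brown [(187, [742.0, -34.0]), (57, [721.0, 7.0]), (9, [726.0, 35.0])]
tray part [7.067e+02 2.820e+01 2.580e+01 1.495e+02 1.000e-01] 0.02914913786815885
stick [ 459.4 -277.9   21.8   22.5   38.3] 0.20977701412179875
brown []
```

Emit:
send_rows --pt "0 0 -0.8 0 0 0" --pt "0 0 -0.1 0 0 0" --pt "0 0 -0.1 0 0 0" --pt "0 0 -0.1 0 0 0" --pt "0 0 -0.1 0 0 0" --pt "0 0 -0.1 0 0 0"

```text
time_s: 33.3
position: [0.6563, 0.0261, 0.2506]
tcp_rot: [[-0.0, 1.0, -0.001], [1.0, 0.0, 0.0], [0.0, -0.001, -1.0]]
force: [0.3, -0.4, -0.3]
opening: 0.502
grasp_force: 0.0
```

```bash
python3 -c "
from rig import ticket
print(ticket.hand_in())"
```

```text
the job is handed in; nothing more can be done
None
```

I handed the job in at about 33 s without a verdict back: by camera, all five beads moved about 30 mm or more from their start (pan shifted about 11 mm), the stick stands upright and released in its holder, and the tray is straight in the dryer against the back; the beads in the pan were last checked before the slide.

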